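# Turn the sample jar to the label reader and lower its cover

### The arm

A 7-joint arm with a two-finger parallel gripper is mounted at the origin on the work surface. World frame = base frame: x ahead of the robot, y to its left, z up, the work surface at z = 0. Lengths are in m, angles in rad, forces in N, time in s.
With the tool pointing down it reaches from about 0.4 to 0.85 m from the base axis. Payload 4.5 kg.
Tool frame: the origin (TCP) lies on the centre line of the jaws, within the pads' length; the fingertips stand 11 mm ahead of it and the grasp point (between the pads) lies 8 mm behind it; z points along the fingers, y is the line along which they close (so a half turn about z gives the same grasp; the last joint's range is limited). The gripper opens to 88 mm and grips with 3 to 60 N. Pads are 18 mm wide; open, the fingers measure 123 mm over their backs; the gripper's body (75 mm by 187 mm) begins 45 mm behind the grasp point.
Start: joints at [1.332, 0.689, -0.195, 1.565, 0.157, 0.902, -0.215], TCP at [0.168, -0.602, 0.25] pointing down, gripper open.
Joint ranges: [-3.01, 3.01], [-0.46, 2.08], [-1.47, 1.51], [0.13, 2.56], [-1, 4.14], [0.04, 2.09], [-2.66, 2.66]. Speed limits (rad/s): [2.57, 2.57, 3.14, 3.14, 3.14, 3.14, 3.14].

### API

Orientations are given as a unit quaternion [x, y, z, w].
In Python, from plant import * gives the robot as it stands. The module is installed in compiled form; this text tells all that it offers.
- The arm moves only by the tool send_rows, never from a script. Its argument "motion" is a list of rows, each an object of numbers: "x", "y", "z": the shift along the tool's x, y, z in cm; "rx", "ry", "rz": the turn, a rotation vector about the tool's x, y, z in rad; "jaw": the finger opening in cm, from 0 to 8.81. In form: [{"x": .., "y": .., "z": .., "rx": .., "ry": .., "rz": .., "jaw": ..}, ...]. A call has exactly 5 rows; each row shifts and turns the commanded pose from where the row before left it, along the tool's axes as they then stand; what a row does not reach is not made up. A row lasts 1/10 s, in which the tool goes at most 50 mm and 8.59 degrees, less where a joint would pass 70% of its speed; a pose out of reach is approached as far as the arm can. A call is refused whole if a number of a shift passes 5 or a number of a turn 0.15, either way. A call with a gripper value outside its range is refused whole. The fingers move at their own pace and stop on an object; "grip_force" is the grip in N (left out, the last holds). Time passes only in rows, so rows that do not move let the fingers close, or fill a call up. It gives the time, the measured TCP pose, the force, the opening and the grip force at its end, in the units of the state.
- get_state(): the state, without advancing time (a new reading comes with each control period).
- snapshot(name): name is "scene" or "top" or "wrist"; returns a dict with "img" (384x512x3 uint8, red, green, blue), "vertical_fov" (degrees; the focal length in pixels is half the picture's height over the tangent of half this angle, whatever the lens; pixels are square), "cx", "cy" (the principal point, pixels), "extrinsics" (4x4, takes a point from camera to world coordinates). Camera axes: x right, y up, looking along -z (the intrinsics and any distortion apply to the point x, -y, -z); pixel columns grow to the right and rows downward; lengths in m; the calibration is good to about 2 mm. A picture is of the moment at which its call begins. There is no depth.
- finish_job(): hands the job in; it is judged then, once.
The state is a dict: "clock": time; "q": joint angles; "qd": joint speeds; "joint_torque": joint torques, N m; "tool_pos": TCP position; "eef_rot": TCP orientation; "contact_force": force on the tool from outside, world axes, zero at the start; "moment": the same for the moment, N m; "opening": opening from 0.0 (shut) to 1.0 (fully open); "finger_force": force on a finger pad.
Only numpy, scipy, OpenCV 4.12 (cv2) and the standard library are available. Lean on these libraries where they do the work, as an engineer would, in place of code of your own. Each camera call takes 0.05 s, during which the arm holds its last target. There are 200 camera calls.

### The job

Take the jar with the red mark out of the blue tray and stand it upright, wholly on the round blue pad of the label reader, with its red mark squarely facing the reader's scanner window, and let go of it. Then lower the reader's stiff hinged cover by pushing it gently until it is fully closed, without slamming it or disturbing the jar. Leave the other jars, the amber bottle and the beaker where they stand.

Things in the scene. Friction and masses are not known exactly. Their poses are not given: they have to be found in the camera images.
- jar_center (a point): white plastic jar, an upright cylinder 56 mm in diameter and 100 mm tall, about 0.1 to 0.3 kg; the point is on its axis half-way up (50 mm above its underside), z up, x towards its coloured mark. Red mark: a vertical red patch on its side and a red bar on its lid from the centre to the marked side. It starts in the blue tray among the other jars, turned at random. This is the jar to be read.
- jar_mark (a point): the middle of the red mark, on the jar's side 28 mm from its axis and 50 mm above its underside; axes as the jar's
- pad (a point): centre of the round blue pad, 76 mm in diameter, flush with the top of the reader's base, 12 mm above the bench. Axes of the reader: x from the pad level towards the scanner, y along the scanner's face (to the left when looking at the scanner from the pad), z up. The base plate reaches from x = -50 to +140 mm and y = -65 to +65 mm. The reader is fixed to the bench; place and yaw vary.
- window (a point): centre of the dark scanner window with a red line, on the front face of the light grey scanner block, 50 mm from the pad's centre along the reader's x and 50 mm above the pad. The block is 80 mm deep (x = 50 to 130 mm from the pad's centre), 110 mm wide (y = -55 to +55) and its top is 130 mm above the bench. Axes as the reader's, so the window looks along -x.
- cover_hinge (a point): middle of the cover's hinge line, which runs along the reader's y, 125 mm behind the pad's centre along the reader's x and 150 mm above the bench; two small brackets carry it on top of the scanner block. Axes as the reader's.
- cover (a joint): hinge angle of the dark blue cover, rad: 0 closed (level, over scanner and jar, its top 158 mm above the bench), 1.57 standing upright, at most 1.75. The cover is a flat panel 180 mm long from the hinge to its free edge, 150 mm wide and 8 mm thick, 0.6 kg, with a lip 14 mm deep inside the free edge. It starts open, about upright; its stiff friction hinge holds it at any angle and needs about 0.8 N m less its weight to close (about 6 N at the white line).
- cover_push (a point): the middle of the white line across the cover's outer face, 140 mm from the hinge: the outer face is the upper one when the cover is closed, and looks away from the pad, along the reader's +x, when the cover stands upright. Axes: x away from the free edge towards the hinge, z out of the outer face.
- tray: blue perforated tray 250 x 250 mm, fixed; its origin is under its centre. The floor on which the jars stand is 5 mm above the bench, the rim is 22 mm above the bench and 5 mm thick. The four vessels in it stand at the corners of a square of about 94 mm, at x and y of about plus or minus 47 mm in the tray's axes; which stands where varies.
- jar_green_center (a point): bystander: white plastic jar, an upright cylinder 56 mm in diameter and 100 mm tall, about 0.1 to 0.3 kg; the point is on its axis half-way up (50 mm above its underside), z up, x towards its coloured mark (green). In the tray.
- jar_yellow_center (a point): bystander: white plastic jar, an upright cylinder 56 mm in diameter and 100 mm tall, about 0.1 to 0.3 kg; the point is on its axis half-way up (50 mm above its underside), z up, x towards its coloured mark (yellow). In the tray.
- reagent_center (a point): bystander: amber glass bottle, 60 mm in diameter, 110 mm tall, narrowing above 68 mm to a 36 mm stopper; the point is on its axis 55 mm above its underside. In the tray.
- beaker_center (a point): bystander: clear open beaker, 64 mm in diameter, 85 mm tall; the point is on its axis 42.5 mm above the bench. It stands on the bench beside the reader.
Mind the look-alikes: they are no part of the job. What is shaped like the part that bears jar_center but black or pink is not meant. Of the things like the part that bears pad, leave any that is yellow; of the rest the larger one is meant.

How it is judged:
On the way:
1. the red-marked jar stands released on the pad, its mark facing the window, with the cover still open (horizontal distance between jar_center and pad below 0.01 m and height (world z) of jar_center below 0.066 m and angle between jar_center's own z axis and vertical below 0.08 rad and angle between the x axis of jar_center and the x axis of pad, either way round below 0.2 rad and distance between jar_mark and window below 0.045 m and contact force between the fingers and jar below 0.1 N and linear speed of jar below 0.02 m/s and value of joint cover above 1 rad), for 0.2 s.
At the end, for the whole second after the job is handed in: The cover is closed to within 0.06 rad; the red-marked jar stands upright on the pad, its axis within 10 mm of the pad's centre, its mark within 0.2 rad (11 degrees) of facing the window, at rest and released; nothing else was disturbed (horizontal distance between jar_center and pad below 0.01 m and height (world z) of jar_center below 0.066 m and angle between jar_center's own z axis and vertical below 0.08 rad and angle between the x axis of jar_center and the x axis of pad, either way round below 0.2 rad and distance between jar_mark and window below 0.045 m and contact force between the fingers and jar below 0.1 N and linear speed of jar below 0.02 m/s and value of joint cover below 0.06 rad and contact force between the fingers and cover below 0.1 N); the robot touches nothing.
It fails at once if a bystander (green or yellow jar, amber bottle, beaker) is shifted by more than 20 mm or tipped (distance of any of jar_green_center, jar_yellow_center, reagent_center, beaker_center from where it was at the start of the episode above 0.02 m or angle between any of jar_green_center, jar_yellow_center, reagent_center, beaker_center's own z axis and vertical above 0.3 rad).
It fails at once if the red-marked jar is tipped by more than 35 degrees (angle between jar_center's own z axis and vertical above 0.6 rad).
It fails at once if the cover slams: it closes faster than 1.2 rad/s within its last 0.35 rad (value of joint cover below 0.35 rad and velocity of joint cover below -1.2 rad/s).
It also fails if it takes over 64 s, if anything falls off the work surface, if the arm or the gripper's body presses on something with over 40 N, if the wrist force passes 120 N, or if a joint passes its speed limit or range.

## Working session

There is one attempt and no reset: what is moved stays moved. The work goes in short steps, Python scripts to look and compute and a tool call to move; the robot and the scene stay as the last step left them, time stands still between calls to the robot, and variables do not carry over. Pictures are saved under pics/ and viewed, at most 10 in all, crops included, and the job is handed in when it is done.

Besides the shell and the picture viewer there is one more tool, called after ">>>" by a JSON object that holds its "fn" and its "kwargs", one argument or row to a line. send_rows: Moves the arm, as the interface text tells. Its arguments: {"type":"object","properties":{"motion":{"type":"array"},"grip_force":{"type":"number"}},"required":["motion"]}

```bash
mkdir -p pics; cat > h.py <<'E'
from plant import *
import numpy as np, cv2
from scipy.spatial.transform import Rotation as R
def snap(n,f):
    s=snapshot(n); cv2.imwrite('pics/'+f+'.png',s['img'][:,:,::-1]); np.savez('pics/'+f,**{k:v for k,v in s.items()}); return s
E
python3 - <<'E'
from h import *
for n in('scene','top'):
    s=snap(n,n+'0'); print(n,[ (k,s[k]) for k in s if k!='img'])
print(get_state())
E
```

```text
scene [('vertical_fov', 46.71463554857937), ('cx', 259.31692799647146), ('cy', 194.77915823654251), ('extrinsics', array([[ 0.53694589, -0.67175691,  0.51032516,  1.15298055],
       [ 0.84356731,  0.43408005, -0.31617826, -0.40211035],
       [-0.00912704,  0.60026424,  0.79974967,  1.17188582],
       [ 0.        ,  0.        ,  0.        ,  1.        ]]))]
top [('vertical_fov', 53.03659324594238), ('cx', 257.8933518903351), ('cy', 196.96232604567004), ('extrinsics', array([[-2.33083304e-02,  9.94125856e-01, -1.05690606e-01,
         3.84796140e-01],
       [-9.99727264e-01, -2.33316652e-02,  1.01581092e-03,
         1.97294825e-02],
       [-1.45609393e-03,  1.05685457e-01,  9.94398544e-01,
         1.17316368e+00],
       [ 0.00000000e+00,  0.00000000e+00,  0.00000000e+00,
         1.00000000e+00]]))]
{'clock': 0.1, 'q': array([ 1.33181112,  0.68992026, -0.19449763,  1.56620537,  0.15729728,
        0.9025186 , -0.21511087]), 'qd': array([-1.26224806e-03, -2.36971382e-03,  1.04727056e-03, -3.88833955e-03,
        9.32945771e-05,  4.55278365e-04,  2.18275934e-03]), 'joint_torque': array([-3.81038219e-03, -5.28501177e+01, -1.27180070e+00, -1.53836006e+01,
       -5.25582768e-02,  1.97611029e-03,  5.52895926e-05]), 'tool_pos': array([ 0.16818612, -0.60138382,  0.24898632]), 'eef_rot': array([ 9.90709730e-01,  1.35990955e-01, -1.78355716e-04, -8.11950211e-04]), 'contact_force': array([-0.22999466, -0.01161255, -0.19150643]), 'moment': array([-0.04470167, -0.05321037, -0.02609093]), 'finger_force': 0.0, 'opening': 1.0013475553722853}
```

View pics/scene0.png

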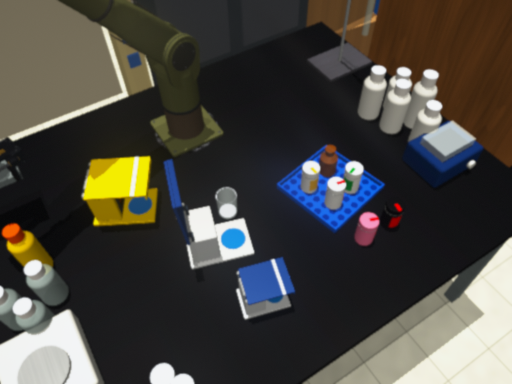

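View pics/top0.png

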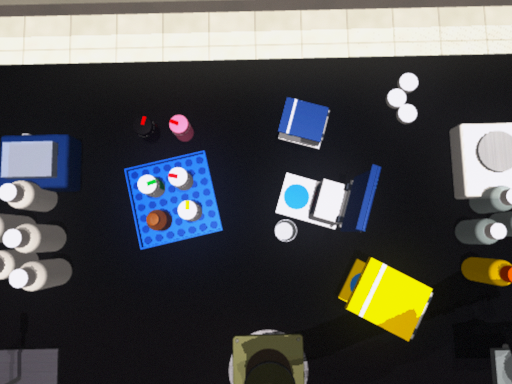

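```bash
cat >> h.py <<'E'
def load(f): return dict(np.load('pics/'+f+'.npz'))
def foc(s): return s['img'].shape[0]/2/np.tan(np.radians(float(s['vertical_fov']))/2)
def ray(s,uv,z):
    f=foc(s);E=s['extrinsics'];uv=np.atleast_2d(uv).astype(float)
    d=np.c_[(uv[:,0]-s['cx'])/f,-(uv[:,1]-s['cy'])/f,-np.ones(len(uv))]@E[:3,:3].T
    o=E[:3,3]; return o+d*((z-o[2])/d[:,2])[:,None]
def proj(s,P):
    E=s['extrinsics'];c=(np.atleast_2d(P)-E[:3,3])@E[:3,:3];f=foc(s)
    return np.c_[s['cx']+f*c[:,0]/-c[:,2],s['cy']-f*c[:,1]/-c[:,2]]
def blob(s,mask,box):
    u0,v0,u1,v1=box; m=np.zeros_like(mask,np.uint8); m[v0:v1,u0:u1]=mask[v0:v1,u0:u1]
    v,u=np.nonzero(m); return np.c_[u,v]
def hsv(s): return cv2.cvtColor(s['img'],cv2.COLOR_RGB2HSV)
E
python3 - <<'E'
from h import *
out=[]
for f,bp,bt in(('top0',(270,165,390,240),(120,145,230,255)),('scene0',(150,150,260,270),(270,140,390,230))):
    s=load(f);h=hsv(s)
    p=blob(s,(h[...,0]>95)&(h[...,0]<112)&(h[...,1]>150)&(h[...,2]>190),bp)
    e=cv2.fitEllipse(cv2.convexHull(p.astype(np.int32))); w=ray(s,p,.012)
    print(f,'pad',len(p),p.mean(0),w.mean(0),e, ray(s,e[0],.012))
    r=blob(s,((h[...,0]<6)|(h[...,0]>174))&(h[...,1]>140)&(h[...,2]>120),bt); w=ray(s,r,.105)
    print('red',len(r)); print(np.c_[r,w[:,:2].round(4)][:40])
    for b in(bp,bt):
        c=s['img'][b[1]:b[3],b[0]:b[2],::-1]; out.append(cv2.resize(c,(400,300),interpolation=cv2.INTER_CUBIC))
cv2.imwrite('pics/m.png',np.vstack([np.hstack(out[:2]),np.hstack(out[2:])]))
E
```

```text
top0 pad 444 [297.40315315 196.72747748] [ 0.50615767 -0.10129908  0.012     ] ((325.2913513183594, 208.0807647705078), (34.930850982666016, 88.48036193847656), 112.344970703125) [[ 0.4696191  -0.18446665  0.012     ]]
red 22
[[169.     174.       0.5691   0.2669]
 [170.     174.       0.569    0.2641]
 [171.     174.       0.5689   0.2613]
 [172.     174.       0.5689   0.2585]
 [173.     174.       0.5688   0.2556]
 [169.     175.       0.5662   0.2669]
 [170.     175.       0.5662   0.2641]
 [171.     175.       0.5661   0.2613]
 [172.     175.       0.566    0.2585]
 [173.     175.       0.566    0.2556]
 [174.     175.       0.5659   0.2528]
 [175.     175.       0.5658   0.25  ]
 [176.     175.       0.5658   0.2472]
 [170.     176.       0.5633   0.2641]
 [171.     176.       0.5632   0.2613]
 [172.     176.       0.5632   0.2585]
 [173.     176.       0.5631   0.2556]
 [174.     176.       0.5631   0.2528]
 [175.     176.       0.563    0.25  ]
 [176.     176.       0.5629   0.2472]
 [175.     177.       0.5601   0.25  ]
 [176.     177.       0.5601   0.2472]]
scene0 pad 355 
[... 1150 characters left out ...]
 2.570e-01]
 [3.770e+02 2.180e+02 7.266e-01 2.594e-01]
 [3.780e+02 2.180e+02 7.282e-01 2.618e-01]
 [3.700e+02 2.190e+02 7.183e-01 2.402e-01]
 [3.710e+02 2.190e+02 7.199e-01 2.426e-01]
 [3.720e+02 2.190e+02 7.215e-01 2.450e-01]
 [3.730e+02 2.190e+02 7.230e-01 2.474e-01]
 [3.740e+02 2.190e+02 7.246e-01 2.498e-01]
 [3.750e+02 2.190e+02 7.261e-01 2.522e-01]
 [3.760e+02 2.190e+02 7.277e-01 2.547e-01]
 [3.770e+02 2.190e+02 7.292e-01 2.571e-01]
 [3.780e+02 2.190e+02 7.308e-01 2.595e-01]
 [3.700e+02 2.200e+02 7.210e-01 2.379e-01]
 [3.710e+02 2.200e+02 7.225e-01 2.403e-01]
 [3.720e+02 2.200e+02 7.241e-01 2.427e-01]
 [3.730e+02 2.200e+02 7.256e-01 2.451e-01]
 [3.740e+02 2.200e+02 7.272e-01 2.475e-01]]
```

View pics/m.png

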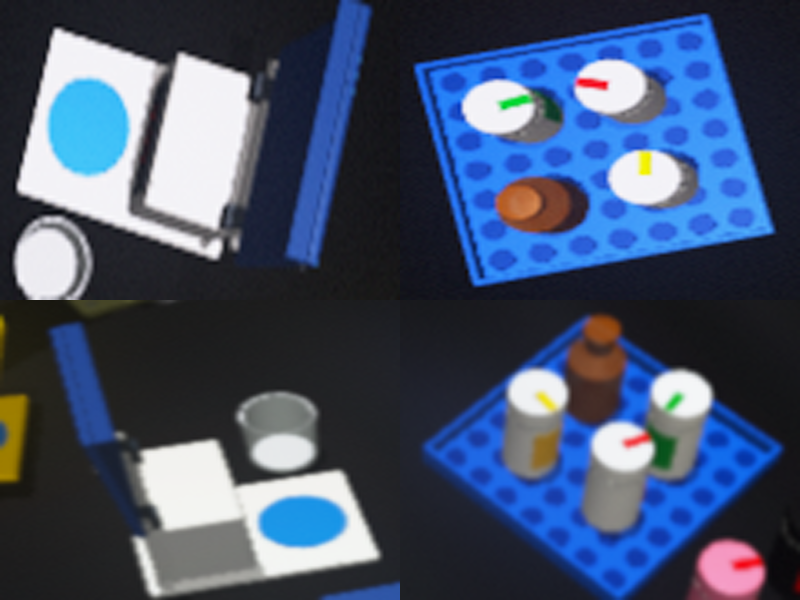

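```bash
python3 - <<'E'
from h import *
s=load('top0')
c=ray(s,[[286.5,172.5],[275.4,212.5],[336,229.5]],.012)[:,:2];print(c)
v=c[0]-c[1];print('reader x yaw',np.degrees(np.arctan2(v[1],v[0]))-90, 'len',np.linalg.norm(v), np.degrees(np.arctan2(*(c[2]-c[1])[::-1])),np.linalg.norm(c[2]-c[1]))
M=lambda x,y,z:ray(s,[120+(x-400)*.275,145+y*110/300],z)[0,:2].round(3)
print('red',M(610,86,.105),'green',M(498,107,.105),'yel',M(643,177,.105),'reag',M(520,202,.115))
print('tray corners',[M(*p,.022) for p in((415,65),(710,15),(773,232),(475,285))])
h=hsv(s)
print('beaker',ray(s,[270+49*.3,165+262*.25],.0)[0],ray(s,[270+53*.3,165+257*.25],.085)[0])
# cover edge
print('coverTop',ray(s,[[270+345*.3,165],[270+305*.3,165+263*.25]],.325))
st=get_state();r=R.from_quat(st['eef_rot']);print(r.as_matrix().round(3),st['clock'])
E
```

```text
[[ 0.58129403 -0.07057788]
 [ 0.45977133 -0.03323857]
 [ 0.40434335 -0.2139486 ]]
reader x yaw -107.08020813498476 len 0.1271298205453363 -107.05199539563922 0.18901951694272653
red [0.561 0.242] green [0.541 0.329] yel [0.467 0.217] reag [0.443 0.308]
tray corners [array([0.602, 0.422]), array([0.653, 0.176]), array([0.41 , 0.126]), array([0.359, 0.37 ])]
beaker [ 0.40515614 -0.06048685  0.        ] [ 0.40711092 -0.05816345  0.085     ]
coverTop [[ 0.54071268 -0.24117064  0.325     ]
 [ 0.39503516 -0.20678557  0.325     ]]
[[ 0.963  0.269 -0.001]
 [ 0.269 -0.963  0.002]
 [-0.    -0.002 -1.   ]] 0.1
```

```bash
cat >> h.py <<'E'
def yawy(r): m=r.as_matrix(); return np.arctan2(m[1,1],m[0,1])
def plan(wps,pose=None):
    """wps: (xyz, yaw of tool y [rad, unwrapped delta], nrows); prints rows in tool axes"""
    st=get_state(); p=np.array(st['tool_pos']);r=R.from_quat(st['eef_rot']);rows=[]
    for xyz,dyaw,n in wps:
        d=(np.array(xyz)-p)/n
        tgt=R.from_euler('z',dyaw)*r
        # level the tool at the end
        y=yawy(tgt); L=R.from_matrix(np.c_[[-np.sin(y),np.cos(y),0],[np.cos(y),np.sin(y),0],[0,0,-1]]);
        fix=(L*tgt.inv()).as_rotvec()
        step=R.from_rotvec(np.array([0,0,dyaw/n])+fix/n)
        for i in range(n):
            t=r.inv().apply(d)*100; nr=step*r; w=(r.inv()*nr).as_rotvec()
            t=t.round(2);w=w.round(3); rows.append((*t,*w)); p=p+r.apply(t/100); r=r*R.from_rotvec(w)
    print('end',p.round(4),np.degrees(yawy(r)).round(2))
    for i,q in enumerate(rows):
        if i%5==0: print('--')
        print(' '.join(f'{k}:{v:g}' for k,v in zip(('x','y','z','rx','ry','rz'),q) if abs(v)>1e-9))
E
python3 - <<'E'
from h import *
plan([((.168,-.6,.42),.73,5),((.43,-.25,.42),1.45,10),((.561,.242,.40),1.45,10)])
E
```

```text
end [0.561  0.242  0.4001] 133.62
--
y:-0.03 z:-3.42 rz:-0.146
x:0.01 y:-0.03 z:-3.42 rz:-0.146
x:0.01 y:-0.03 z:-3.42 rz:-0.146
x:0.02 y:-0.03 z:-3.42 rz:-0.146
x:0.02 y:-0.03 z:-3.42 rz:-0.146
--
x:4.36 y:0.33 rz:-0.145
x:4.27 y:0.95 rz:-0.145
x:4.09 y:1.56 rz:-0.145
x:3.82 y:2.13 rz:-0.145
x:3.47 y:2.66 rz:-0.145
--
x:3.05 y:3.14 rz:-0.145
x:2.56 y:3.54 rz:-0.145
x:2.02 y:3.88 rz:-0.145
x:1.44 y:4.13 rz:-0.145
x:0.83 y:4.29 rz:-0.145
--
x:2.12 y:4.63 z:0.21 rz:-0.145
x:1.42 y:4.89 z:0.21 rz:-0.145
x:0.7 y:5.04 z:0.21 rz:-0.145
x:-0.03 y:5.09 z:0.21 rz:-0.145
x:-0.77 y:5.03 z:0.21 rz:-0.145
--
x:-1.49 y:4.87 z:0.21 rz:-0.145
x:-2.17 y:4.6 z:0.21 rz:-0.145
x:-2.82 y:4.24 z:0.21 rz:-0.145
x:-3.4 y:3.79 z:0.21 rz:-0.145
x:-3.91 y:3.26 z:0.21 rz:-0.145
```

>>> {"fn": "send_rows", "kwargs": {
  "motion": [
    {"z":-3.4,"rz":-0.145},
    {"z":-3.4,"rz":-0.145},
    {"z":-3.4,"rz":-0.145},
    {"z":-3.4,"rz":-0.145},
    {"z":-3.4,"rz":-0.145}
  ]
}}

```text
schema error: expected keys x, y, z, rx, ry, rz, jaw
```

>>> {"fn": "send_rows", "kwargs": {
  "motion": [
    {"x":4.3,"y":0.3,"rz":-0.145},
    {"x":4.3,"y":0.9,"rz":-0.145},
    {"x":4.1,"y":1.5,"rz":-0.145},
    {"x":3.8,"y":2.1,"rz":-0.145},
    {"x":3.5,"y":2.6,"rz":-0.145}
  ]
}}

```text
schema error: expected keys x, y, z, rx, ry, rz, jaw
```

All keys are needed; the moves again in full.

>>> {"fn": "send_rows", "kwargs": {
  "motion": [
    {"x":0,"y":0,"z":-3.4,"rx":0,"ry":0,"rz":-0.145,"jaw":8.8},
    {"x":0,"y":0,"z":-3.4,"rx":0,"ry":0,"rz":-0.145,"jaw":8.8},
    {"x":0,"y":0,"z":-3.4,"rx":0,"ry":0,"rz":-0.145,"jaw":8.8},
    {"x":0,"y":0,"z":-3.4,"rx":0,"ry":0,"rz":-0.145,"jaw":8.8},
    {"x":0,"y":0,"z":-3.4,"rx":0,"ry":0,"rz":-0.145,"jaw":8.8}
  ]
}}

```text
clock: 0.6
tool_pos: [0.1681, -0.6015, 0.4207]
eef_rot: [0.877, 0.481, 0.0, -0.0]
contact_force: [1.2, -0.3, -0.4]
opening: 0.997
finger_force: 0.0
```

>>> {"fn": "send_rows", "kwargs": {
  "motion": [
    {"x":4.3,"y":0.3,"z":0,"rx":0,"ry":0,"rz":-0.145,"jaw":8.8},
    {"x":4.3,"y":0.9,"z":0,"rx":0,"ry":0,"rz":-0.145,"jaw":8.8},
    {"x":4.1,"y":1.5,"z":0,"rx":0,"ry":0,"rz":-0.145,"jaw":8.8},
    {"x":3.8,"y":2.1,"z":0,"rx":0,"ry":0,"rz":-0.145,"jaw":8.8},
    {"x":3.5,"y":2.6,"z":0,"rx":0,"ry":0,"rz":-0.145,"jaw":8.8}
  ]
}}

```text
clock: 1.1
tool_pos: [0.2984, -0.4252, 0.4195]
eef_rot: [0.649, 0.761, -0.0, -0.0]
contact_force: [0.5, 0.5, -0.1]
opening: 1.002
finger_force: 0.0
```

```bash
python3 - <<'E'
from h import *
s=get_state();print(s['q'].round(2),s['tool_pos'],s['clock'])
plan([((.43,-.25,.42),.145*5,5),((.561,.242,.40),1.54,11)])
E
```

```text
[ 1.29  0.42 -0.66  1.6   0.27  1.22  0.74] [ 0.29840291 -0.42524963  0.41947417] 1.1
end [0.5609 0.242  0.4002] 138.81
--
x:3.05 y:3.15 z:-0.01 rz:-0.145
x:2.56 y:3.56 z:-0.01 rz:-0.145
x:2.02 y:3.89 z:-0.01 rz:-0.145
x:1.44 y:4.14 z:-0.01 rz:-0.145
x:0.82 y:4.31 z:-0.01 rz:-0.145
--
x:1.92 y:4.21 z:0.18 rz:-0.14
x:1.31 y:4.44 z:0.18 rz:-0.14
x:0.68 y:4.58 z:0.18 rz:-0.14
x:0.04 y:4.63 z:0.18 rz:-0.14
x:-0.61 y:4.59 z:0.18 rz:-0.14
--
x:-1.24 y:4.46 z:0.18 rz:-0.14
x:-1.85 y:4.24 z:0.18 rz:-0.14
x:-2.43 y:3.94 z:0.18 rz:-0.14
x:-2.95 y:3.56 z:0.18 rz:-0.14
x:-3.42 y:3.12 z:0.18 rz:-0.14
--
x:-3.82 y:2.61 z:0.18 rz:-0.14
```

>>> {"fn": "send_rows", "kwargs": {
  "motion": [
    {"x":3.0,"y":3.1,"z":0,"rx":0,"ry":0,"rz":-0.145,"jaw":8.8},
    {"x":2.6,"y":3.6,"z":0,"rx":0,"ry":0,"rz":-0.145,"jaw":8.8},
    {"x":2.0,"y":3.9,"z":0,"rx":0,"ry":0,"rz":-0.145,"jaw":8.8},
    {"x":1.4,"y":4.1,"z":0,"rx":0,"ry":0,"rz":-0.145,"jaw":8.8},
    {"x":0.8,"y":4.3,"z":0,"rx":0,"ry":0,"rz":-0.145,"jaw":8.8}
  ]
}}

```text
clock: 1.6
tool_pos: [0.4309, -0.252, 0.4195]
eef_rot: [0.337, 0.941, -0.0, -0.0]
contact_force: [1.2, -0.3, -0.3]
opening: 0.996
finger_force: 0.0
```

```bash
python3 - <<'E'
from h import *
s=get_state();print(s['q'].round(2),s['tool_pos'],s['clock'])
plan([((.561,.242,.40),1.54,11)])
E
```

```text
[ 1.01  0.43 -0.88  1.64  0.35  1.23  0.93] [ 0.43094912 -0.25202433  0.41951822] 1.6
end [0.5609 0.242  0.4005] 138.8
--
x:1.94 y:4.22 z:0.17 rz:-0.14
x:1.33 y:4.45 z:0.17 rz:-0.14
x:0.7 y:4.59 z:0.17 rz:-0.14
x:0.05 y:4.64 z:0.17 rz:-0.14
x:-0.6 y:4.61 z:0.17 rz:-0.14
--
x:-1.23 y:4.48 z:0.17 rz:-0.14
x:-1.85 y:4.26 z:0.17 rz:-0.14
x:-2.42 y:3.96 z:0.17 rz:-0.14
x:-2.95 y:3.58 z:0.17 rz:-0.14
x:-3.42 y:3.14 z:0.17 rz:-0.14
--
x:-3.83 y:2.63 z:0.17 rz:-0.14
```

>>> {"fn": "send_rows", "kwargs": {
  "motion": [
    {"x":1.9,"y":4.2,"z":0.2,"rx":0,"ry":0,"rz":-0.14,"jaw":8.8},
    {"x":1.3,"y":4.4,"z":0.2,"rx":0,"ry":0,"rz":-0.14,"jaw":8.8},
    {"x":0.7,"y":4.6,"z":0.2,"rx":0,"ry":0,"rz":-0.14,"jaw":8.8},
    {"x":0,"y":4.6,"z":0.2,"rx":0,"ry":0,"rz":-0.14,"jaw":8.8},
    {"x":-0.6,"y":4.6,"z":0.2,"rx":0,"ry":0,"rz":-0.14,"jaw":8.8}
  ]
}}

```text
clock: 2.1
tool_pos: [0.4915, -0.0293, 0.4094]
eef_rot: [-0.006, 1.0, -0.0, -0.0]
contact_force: [0.5, 0.1, 0.3]
opening: 0.996
finger_force: 0.0
```

>>> {"fn": "send_rows", "kwargs": {
  "motion": [
    {"x":-1.2,"y":4.5,"z":0.2,"rx":0,"ry":0,"rz":-0.14,"jaw":8.8},
    {"x":-1.9,"y":4.3,"z":0.2,"rx":0,"ry":0,"rz":-0.14,"jaw":8.8},
    {"x":-2.4,"y":4.0,"z":0.2,"rx":0,"ry":0,"rz":-0.14,"jaw":8.8},
    {"x":-2.9,"y":3.6,"z":0.2,"rx":0,"ry":0,"rz":-0.14,"jaw":8.8},
    {"x":-3.4,"y":3.1,"z":0.2,"rx":0,"ry":0,"rz":-0.14,"jaw":8.8}
  ]
}}

```text
clock: 2.6
tool_pos: [0.5513, 0.1955, 0.3991]
eef_rot: [-0.348, 0.937, -0.0, -0.001]
contact_force: [1.1, -0.1, -0.0]
opening: 0.992
finger_force: 0.0
```

```bash
python3 - <<'E'
from h import *
s=get_state();print(s['q'].round(2),s['tool_pos'],s['clock'])
w=snap('wrist','w1');print(w['extrinsics'].round(3),proj(w,[.561,.242,.105]))
plan([((.561,.242,.25),.227,5)])
E
```

```text
[ 0.16  0.69 -1.15  1.44  0.63  1.42  1.29] [0.55128453 0.1954822  0.3990509 ] 2.6
[[-0.653 -0.731 -0.199  0.501]
 [ 0.758 -0.63  -0.17   0.151]
 [-0.001 -0.262  0.965  0.532]
 [ 0.     0.     0.     1.   ]] [[276.33609382 181.37750551]]
end [0.561  0.242  0.2499] 144.53
--
x:-0.65 y:0.4 z:2.98 rx:0.001 ry:0.001 rz:-0.045
x:-0.67 y:0.38 z:2.98 rx:0.001 ry:0.001 rz:-0.045
x:-0.69 y:0.35 z:2.98 rx:0.001 ry:0.001 rz:-0.045
x:-0.71 y:0.32 z:2.98 rx:0.001 ry:0.001 rz:-0.045
x:-0.72 y:0.29 z:2.97 rx:0.001 ry:0.001 rz:-0.045
```

View pics/w1.png

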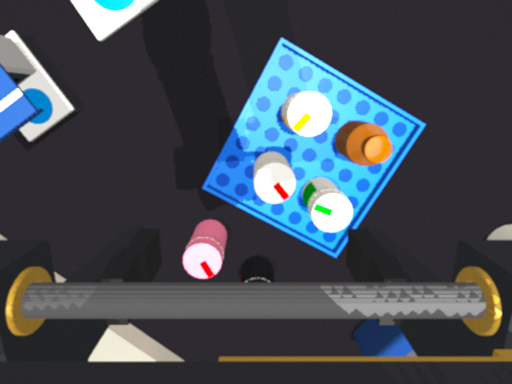

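```bash
cat >> h.py <<'E'
def lid(s,c0,z,rad=.04,sat=60):
    """lid centre & mark yaw near world point c0"""
    h=hsv(s);v,u=np.mgrid[:h.shape[0],:h.shape[1]];P=ray(s,np.c_[u.ravel(),v.ravel()],z)[:,:2].reshape(*h.shape[:2],2)
    near=np.linalg.norm(P-c0,axis=2)<rad
    red=near&((h[...,0]<8)|(h[...,0]>172))&(h[...,1]>130)&(h[...,2]>110)
    wh=near&(h[...,1]<40)&(h[...,2]>225)|red
    W=P[wh];(c,r)=cv2.minEnclosingCircle(W.astype(np.float32)); q=P[red];m=q.mean(0);_,_,V=np.linalg.svd(q-m)
    d=V[0]*np.sign(V[0]@(m-W.mean(0)))
    return W.mean(0),np.array(c),r,m,np.degrees(np.arctan2(d[1],d[0])),m-14e-3*d,((q-m)@d).min(),((q-m)@d).max()
E
python3 - <<'E'
from h import *
print(lid(load('w1'),np.array([.561,.242]),.105))
E
```

```text
(array([0.56399625, 0.24083379]), array([0.56430393, 0.24137007]), 0.02787141315639019, array([0.56675386, 0.254802  ]), np.float64(79.16938901176223), array([0.56412318, 0.24105138]), np.float64(-0.01137436906831697), np.float64(0.011793680445280374))
```

>>> {"fn": "send_rows", "kwargs": {
  "motion": [
    {"x":-0.6,"y":0.4,"z":3,"rx":0,"ry":0,"rz":-0.045,"jaw":8.8},
    {"x":-0.7,"y":0.4,"z":3,"rx":0,"ry":0,"rz":-0.045,"jaw":8.8},
    {"x":-0.7,"y":0.3,"z":3,"rx":0,"ry":0,"rz":-0.045,"jaw":8.8},
    {"x":-0.7,"y":0.3,"z":3,"rx":0,"ry":0,"rz":-0.045,"jaw":8.8},
    {"x":-0.7,"y":0.3,"z":3,"rx":0,"ry":0,"rz":-0.045,"jaw":8.8}
  ]
}}

```text
clock: 3.15
tool_pos: [0.5626, 0.2299, 0.248]
eef_rot: [-0.449, 0.893, -0.0, -0.0]
contact_force: [0.2, -0.6, 0.5]
opening: 1.002
finger_force: 0.0
```

```bash
python3 - <<'E'
from h import *
s=get_state();print(s['q'].round(2),s['tool_pos'],s['clock'])
w=snap('wrist','w2');print(lid(w,np.array([.561,.242]),.105),proj(w,[.561,.242,.105]))
E
```

```text
[ 0.08  0.88 -1.1   1.6   0.83  1.2   1.31] [0.56264414 0.22991982 0.24801693] 3.15
(array([0.56326647, 0.24061483]), array([0.56269711, 0.23969947]), 0.029042592272162437, array([0.56705961, 0.25505217]), np.float64(78.3949917578292), array([0.56424332, 0.24133836]), np.float64(-0.011759817687345228), np.float64(0.011929804172779413)) [[264.70390698 190.79842398]]
```

```bash
python3 - <<'E'
from h import *
print(np.degrees(yawy(R.from_quat(get_state()['eef_rot']))))
plan([((.564,.241,.15),0,3),((.564,.241,.13),0,2)])
E
```

```text
143.58642171861553
end [0.564  0.241  0.1299] 143.59
--
x:-0.4 y:0.14 z:3.1 rx:0.001 ry:-0.002
x:-0.39 y:0.15 z:3.1 rx:0.001 ry:-0.002
x:-0.39 y:0.15 z:3.1 rx:0.001 ry:-0.002
z:1 ry:-0.001
z:1 ry:-0.001
```

>>> {"fn": "send_rows", "kwargs": {
  "motion": [
    {"x":-0.4,"y":0.15,"z":3.1,"rx":0.001,"ry":-0.002,"rz":0,"jaw":8.8},
    {"x":-0.4,"y":0.15,"z":3.1,"rx":0.001,"ry":-0.002,"rz":0,"jaw":8.8},
    {"x":-0.4,"y":0.15,"z":3.1,"rx":0.001,"ry":-0.002,"rz":0,"jaw":8.0},
    {"x":0,"y":0,"z":1,"rx":0,"ry":-0.001,"rz":0,"jaw":8.0},
    {"x":0,"y":0,"z":1,"rx":0,"ry":-0.001,"rz":0,"jaw":8.0}
  ]
}}

```text
clock: 3.7
tool_pos: [0.5667, 0.2426, 0.1368]
eef_rot: [-0.449, 0.894, 0.0, 0.004]
contact_force: [0.7, -0.2, 0.2]
opening: 0.907
finger_force: 0.0
```

```bash
python3 - <<'E'
from h import *
s=get_state();print(s['q'].round(2),s['tool_pos'],s['opening'])
plan([((.564,.241,.078),0,3)])
E
```

```text
[ 0.03  1.01 -1.    1.67  0.98  1.03  1.19] [0.56671227 0.24257434 0.13675533] 0.9067485776228623
end [0.5639 0.241  0.0779] 143.3
--
x:0.11 y:0.05 z:1.96 rx:-0.001 ry:0.003
x:0.11 y:0.05 z:1.96 rx:-0.001 ry:0.003
x:0.1 y:0.04 z:1.96 rx:-0.001 ry:0.003
```

>>> {"fn": "send_rows", "kwargs": {
  "motion": [
    {"x":0.1,"y":0.05,"z":1.9,"rx":-0.001,"ry":0.003,"rz":0,"jaw":8.0},
    {"x":0.1,"y":0.05,"z":1.9,"rx":-0.001,"ry":0.003,"rz":0,"jaw":8.0},
    {"x":0.1,"y":0.0,"z":1.9,"rx":-0.001,"ry":0.003,"rz":0,"jaw":8.0},
    {"x":0,"y":0,"z":0,"rx":0,"ry":0,"rz":0,"jaw":8.0},
    {"x":0,"y":0,"z":0,"rx":0,"ry":0,"rz":0,"jaw":8.0}
  ]
}}

```text
clock: 4.2
tool_pos: [0.564, 0.2412, 0.0793]
eef_rot: [-0.449, 0.894, -0.0, -0.001]
contact_force: [0.2, 0.5, 0.4]
opening: 0.907
finger_force: 0.0
```

```bash
python3 - <<'E'
from h import *
s=get_state();print(s['q'].round(2),s['tool_pos'],s['opening'],s['contact_force'])
plan([((.564,.241,.078),0,2)])
E
```

```text
[ 0.    1.08 -0.95  1.7   1.06  0.97  1.13] [0.564022   0.24121671 0.07926958] 0.9072135654036159 [0.24192705 0.47937193 0.3777837 ]
end [0.5641 0.2409 0.0781] 143.36
--
x:0.01 y:-0.01 z:0.06 ry:-0.001
x:0.01 y:-0.01 z:0.06 ry:-0.001
```

Positioned well; close the jaws and lift.

>>> {"fn": "send_rows", "kwargs": {
  "motion": [
    {"x":0,"y":0,"z":0.1,"rx":0,"ry":0,"rz":0,"jaw":6.5},
    {"x":0,"y":0,"z":0,"rx":0,"ry":0,"rz":0,"jaw":5.8},
    {"x":0,"y":0,"z":0,"rx":0,"ry":0,"rz":0,"jaw":5.3},
    {"x":0,"y":0,"z":0,"rx":0,"ry":0,"rz":0,"jaw":5.0},
    {"x":0,"y":0,"z":0,"rx":0,"ry":0,"rz":0,"jaw":5.0}
  ],
  "grip_force": 20
}}

```text
clock: 4.7
tool_pos: [0.5643, 0.2417, 0.0793]
eef_rot: [-0.449, 0.893, 0.0, 0.0]
contact_force: [-2.1, 0.8, 3.0]
opening: 0.626
finger_force: 20.0
```

>>> {"fn": "send_rows", "kwargs": {
  "motion": [
    {"x":0,"y":0,"z":0,"rx":0,"ry":0,"rz":0,"jaw":5.0},
    {"x":0,"y":0,"z":0,"rx":0,"ry":0,"rz":0,"jaw":5.0},
    {"x":0,"y":0,"z":-0.5,"rx":0,"ry":0,"rz":0,"jaw":5.0},
    {"x":0,"y":0,"z":-1,"rx":0,"ry":0,"rz":0,"jaw":5.0},
    {"x":0,"y":0,"z":-1.5,"rx":0,"ry":0,"rz":0,"jaw":5.0}
  ]
}}

```text
clock: 5.2
tool_pos: [0.5638, 0.2402, 0.1085]
eef_rot: [-0.449, 0.894, -0.001, -0.002]
contact_force: [-0.5, 0.3, -1.8]
opening: 0.629
finger_force: 20.0
```

>>> {"fn": "send_rows", "kwargs": {
  "motion": [
    {"x":0,"y":0,"z":-3,"rx":0,"ry":0,"rz":0,"jaw":5.0},
    {"x":0,"y":0,"z":-3,"rx":0,"ry":0,"rz":0,"jaw":5.0},
    {"x":0,"y":0,"z":-3,"rx":0,"ry":0,"rz":0,"jaw":5.0},
    {"x":0,"y":0,"z":-3,"rx":0,"ry":0,"rz":0,"jaw":5.0},
    {"x":0,"y":0,"z":-3,"rx":0,"ry":0,"rz":0,"jaw":5.0}
  ]
}}

```text
clock: 5.7
tool_pos: [0.564, 0.2411, 0.2609]
eef_rot: [-0.449, 0.893, -0.0, -0.0]
contact_force: [0.0, 0.7, -2.2]
opening: 0.631
finger_force: 20.0
```

```bash
python3 - <<'E'
from h import *
s=get_state();print(s['q'].round(2),s['tool_pos'],s['opening'],s['contact_force'],s['finger_force'])
w=snap('wrist','w3');p=s['tool_pos'][:2];print(lid(w,np.array(p),s['tool_pos'][2]+.027),proj(w,[*p,s['tool_pos'][2]+.027]))
plan([((.507,-.100,.24),-3.24,25)])
E
```

```text
[ 0.06  0.87 -1.1   1.56  0.81  1.22  1.32] [0.56400696 0.24114172 0.26093697] 0.6313378817302184 [ 0.00895762  0.6518411  -2.23951953] 19.98939163517207
(array([0.56094786, 0.23588419]), array([0.56390864, 0.24102163]), 0.03995600715279579, array([0.57617058, 0.25412044]), np.float64(-28.965995105955525), array([0.56392188, 0.26090051]), np.float64(-0.015524462389996411), np.float64(0.030703773427760147)) [[256.72933206 293.22091261]]
end [ 0.5072 -0.1002  0.2397] -42.85
--
x:1.24 y:-0.63 z:0.1 rx:0.001 rz:0.13
x:1.15 y:-0.79 z:0.1 rx:0.001 rz:0.13
x:1.04 y:-0.93 z:0.1 rx:0.001 rz:0.13
x:0.91 y:-1.06 z:0.1 rx:0.001 rz:0.13
x:0.76 y:-1.17 z:0.1 rx:0.001 rz:0.13
--
x:0.61 y:-1.25 z:0.1 rx:0.001 rz:0.13
x:0.44 y:-1.32 z:0.1 rx:0.001 rz:0.13
x:0.26 y:-1.37 z:0.11 rx:0.001 rz:0.13
x:0.08 y:-1.39 z:0.11 rx:0.001 rz:0.13
x:-0.1 y:-1.39 z:0.11 rx:0.001 rz:0.13
--
x:-0.28 y:-1.37 z:0.11 rx:0.001 rz:0.13
x:-0.45 y:-1.32 z:0.11 rx:0.001 rz:0.13
x:-0.62 y:-1.25 z:0.11 rx:0.001 rz:0.13
x:-0.77 y:-1.16 z:0.11 rx:0.001 rz:0.13
x:-0.92 y:-1.05 z:0.11 rx:0.001 rz:0.13
--
x:-1.05 y:-0.92 z:0.12 rx:0.001 rz:0.13
x:-1.16 y:-0.78 z:0.12 rx:0.001 rz:0.13
x:-1.25 y:-0.62 z:0.12 rx:0.001 rz:0.13
x:-1.32 y:-0.45 z:0.12 rx:0.001 rz:0.13
x:-1.36 y:-0.28 z:0.12 rx:0.001 rz:0.13
--
x:-1.39 y:-0.1 z:0.12 rx:0.001 rz:0.13
x:-1.39 y:0.08 z:0.12 rx:0.001 rz:0.13
x:-1.37 y:0.26 z:0.12 rx:0.001 rz:0.13
x:-1.32 y:0.44 z:0.12 rx:0.001 rz:0.13
x:-1.25 y:0.61 z:0.12 rx:0.001 rz:0.13
```

View pics/w3.png

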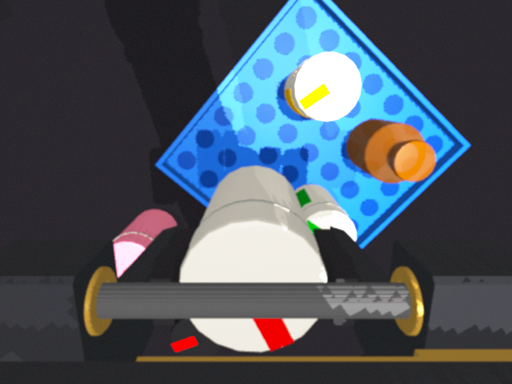

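>>> {"fn": "send_rows", "kwargs": {
  "motion": [
    {"x":1.2,"y":-0.6,"z":0.1,"rx":0,"ry":0,"rz":0.13,"jaw":5},
    {"x":1.2,"y":-0.8,"z":0.1,"rx":0,"ry":0,"rz":0.13,"jaw":5},
    {"x":1.0,"y":-0.9,"z":0.1,"rx":0,"ry":0,"rz":0.13,"jaw":5},
    {"x":0.9,"y":-1.1,"z":0.1,"rx":0,"ry":0,"rz":0.13,"jaw":5},
    {"x":0.8,"y":-1.2,"z":0.1,"rx":0,"ry":0,"rz":0.13,"jaw":5}
  ]
}}

```text
clock: 6.25
tool_pos: [0.5522, 0.1718, 0.2541]
eef_rot: [-0.138, 0.99, -0.0, -0.0]
contact_force: [-0.1, -0.5, -2.3]
opening: 0.624
finger_force: 20.0
```

>>> {"fn": "send_rows", "kwargs": {
  "motion": [
    {"x":0.6,"y":-1.3,"z":0.1,"rx":0,"ry":0,"rz":0.13,"jaw":5},
    {"x":0.4,"y":-1.3,"z":0.1,"rx":0,"ry":0,"rz":0.13,"jaw":5},
    {"x":0.3,"y":-1.4,"z":0.1,"rx":0,"ry":0,"rz":0.13,"jaw":5},
    {"x":0.1,"y":-1.4,"z":0.1,"rx":0,"ry":0,"rz":0.13,"jaw":5},
    {"x":-0.1,"y":-1.4,"z":0.1,"rx":0,"ry":0,"rz":0.13,"jaw":5}
  ]
}}

```text
clock: 6.75
tool_pos: [0.5403, 0.1026, 0.2492]
eef_rot: [0.186, 0.983, -0.0, -0.0]
contact_force: [-0.0, 0.8, -1.8]
opening: 0.627
finger_force: 20.0
```

>>> {"fn": "send_rows", "kwargs": {
  "motion": [
    {"x":-0.3,"y":-1.4,"z":0.1,"rx":0,"ry":0,"rz":0.13,"jaw":5},
    {"x":-0.5,"y":-1.3,"z":0.1,"rx":0,"ry":0,"rz":0.13,"jaw":5},
    {"x":-0.6,"y":-1.2,"z":0.1,"rx":0,"ry":0,"rz":0.13,"jaw":5},
    {"x":-0.8,"y":-1.2,"z":0.1,"rx":0,"ry":0,"rz":0.13,"jaw":5},
    {"x":-0.9,"y":-1.1,"z":0.1,"rx":0,"ry":0,"rz":0.13,"jaw":5}
  ]
}}

```text
clock: 7.25
tool_pos: [0.5288, 0.0335, 0.2443]
eef_rot: [0.49, 0.872, -0.0, -0.0]
contact_force: [0.2, 0.4, -2.3]
opening: 0.628
finger_force: 20.0
```

>>> {"fn": "send_rows", "kwargs": {
  "motion": [
    {"x":-1.1,"y":-0.9,"z":0.1,"rx":0,"ry":0,"rz":0.13,"jaw":5},
    {"x":-1.2,"y":-0.8,"z":0.1,"rx":0,"ry":0,"rz":0.13,"jaw":5},
    {"x":-1.3,"y":-0.6,"z":0.1,"rx":0,"ry":0,"rz":0.13,"jaw":5},
    {"x":-1.3,"y":-0.4,"z":0.1,"rx":0,"ry":0,"rz":0.13,"jaw":5},
    {"x":-1.4,"y":-0.3,"z":0.1,"rx":0,"ry":0,"rz":0.13,"jaw":5}
  ]
}}

```text
clock: 7.75
tool_pos: [0.5183, -0.0363, 0.2394]
eef_rot: [0.742, 0.67, -0.0, 0.0]
contact_force: [-0.5, 0.1, -2.2]
opening: 0.631
finger_force: 20.0
```

```bash
python3 - <<'E'
from h import *
s=get_state();print(s['q'].round(2),s['tool_pos'],np.degrees(yawy(R.from_quat(s['eef_rot']))),s['clock'])
w=snap('wrist','w4')
plan([((.507,-.100,.22),np.radians(-42.4)-yawy(R.from_quat(s['eef_rot'])),5)])
E
```

```text
[ 0.27  0.59 -0.46  1.88  0.37  0.75 -0.5 ] [ 0.51826606 -0.03629375  0.23938048] -5.865734480040982 7.75
end [ 0.5071 -0.0999  0.2201] -43.01
--
x:-1.22 y:-0.07 z:0.39 ry:0.001 rz:0.128
x:-1.22 y:0.08 z:0.38 ry:0.001 rz:0.128
x:-1.2 y:0.24 z:0.38 ry:0.001 rz:0.128
x:-1.16 y:0.39 z:0.38 ry:0.001 rz:0.128
x:-1.1 y:0.53 z:0.38 ry:0.001 rz:0.128
```

View pics/w4.png

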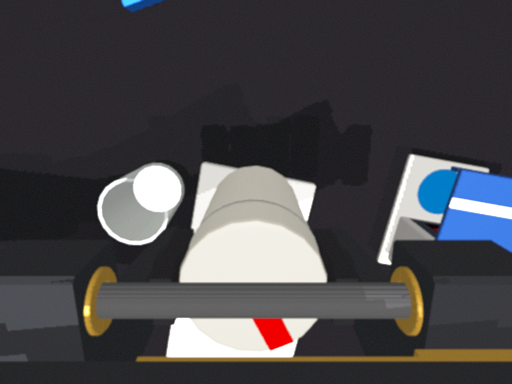

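```bash
python3 - <<'E'
from h import *
w=load('w4');s=get_state()
c=ray(w,[[203,163],[315,185]],.012)[:,:2];print(c,np.linalg.norm(c[0]-c[1]))
v=c[1]-c[0];th=np.arctan2(v[1],v[0])
if True:
    yaw=th-np.pi/2; print('reader yaw',np.degrees(yaw),'or',np.degrees(yaw)+180)
    for a in(yaw,yaw+np.pi): print('pad',c.mean(0)+.05*np.array([np.cos(a),np.sin(a)]))
h=hsv(w);r=blob(w,((h[...,0]<8)|(h[...,0]>172))&(h[...,1]>130)&(h[...,2]>90),(230,318,310,352))
t=np.array(s['tool_pos']);zt=t[2]+.105-.079
q=ray(w,r,zt)[:,:2];m=q.mean(0)-t[:2];print(len(r),m,np.degrees(np.arctan2(m[1],m[0])),'tool',np.degrees(yawy(R.from_quat(s['eef_rot']))),
 'lid edge r',np.linalg.norm(q-t[:2],axis=1).max())
E
```

```text
[[ 0.46470339 -0.03252385]
 [ 0.58473459 -0.06980683]] 0.12568813781850177
reader yaw -107.25535870337283 or 72.74464129662717
pad [ 0.50988744 -0.09891495]
pad [ 0.53955053 -0.00341573]
790 [ 0.00743269 -0.01518049] -63.91263861659737 tool -6.339434484073145 lid edge r 0.02459856028040226
```

>>> {"fn": "send_rows", "kwargs": {
  "motion": [
    {"x":-1.2,"y":-0.1,"z":0.4,"rx":0,"ry":0,"rz":0.128,"jaw":5},
    {"x":-1.2,"y":0.1,"z":0.4,"rx":0,"ry":0,"rz":0.128,"jaw":5},
    {"x":-1.2,"y":0.2,"z":0.4,"rx":0,"ry":0,"rz":0.128,"jaw":5},
    {"x":-1.2,"y":0.4,"z":0.4,"rx":0,"ry":0,"rz":0.128,"jaw":5},
    {"x":-1.1,"y":0.5,"z":0.4,"rx":0,"ry":0,"rz":0.128,"jaw":5}
  ]
}}

```text
clock: 8.3
tool_pos: [0.5081, -0.0959, 0.2192]
eef_rot: [0.915, 0.404, -0.0, -0.0]
contact_force: [0.2, 0.3, -2.4]
opening: 0.63
finger_force: 20.0
```

```bash
python3 - <<'E'
from h import *
s=get_state();y=yawy(R.from_quat(s['eef_rot']));print(s['q'].round(2),s['tool_pos'],np.degrees(y),s['clock'])
plan([((.507,-.1005,.115),np.radians(-42.4)-y,5)])
E
```

```text
[ 0.26  0.6  -0.26  1.92  0.24  0.65 -0.89] [ 0.50810947 -0.09588535  0.21921281] -42.377132979454615 8.3
end [ 0.5072 -0.1005  0.1152] -42.38
--
x:-0.08 y:0.05 z:2.08
x:-0.08 y:0.05 z:2.08
x:-0.08 y:0.05 z:2.08
x:-0.08 y:0.05 z:2.08
x:-0.08 y:0.05 z:2.08
```

```bash
python3 - <<'E'
from h import *
w=load('w4');t=np.array([.5183,-.0363,.2394]);zt=t[2]+.026
for a,b in(((253,318),(272,350)),((275,318),(292,342))):
    P=ray(w,[a,b],zt)[:,:2];d=P[1]-P[0];print(P-t[:2],np.degrees(np.arctan2(d[1],d[0])))
P=ray(w,[[180,280],[326,280],[255,351]],zt)[:,:2]-t[:2];print(P,np.linalg.norm(P,axis=1))
E
```

```text
[[-0.00022572 -0.01161977]
 [ 0.00552359 -0.02641358]] -68.76242412029669
[[ 0.00787075 -0.01245439]
 [ 0.01336624 -0.02359207]] -63.737591595916314
[[-0.02457408  0.00671468]
 [ 0.02735775  0.00135907]
 [-0.00096704 -0.02620232]] [0.02547493 0.02739149 0.02622015]
```

>>> {"fn": "send_rows", "kwargs": {
  "motion": [
    {"x":-0.1,"y":0.05,"z":2.1,"rx":0,"ry":0,"rz":0,"jaw":5},
    {"x":-0.1,"y":0.05,"z":2.1,"rx":0,"ry":0,"rz":0,"jaw":5},
    {"x":-0.05,"y":0.05,"z":2.1,"rx":0,"ry":0,"rz":0,"jaw":5},
    {"x":-0.05,"y":0.05,"z":2.1,"rx":0,"ry":0,"rz":0,"jaw":5},
    {"x":0,"y":0,"z":2,"rx":0,"ry":0,"rz":0,"jaw":5}
  ]
}}

```text
clock: 8.8
tool_pos: [0.5079, -0.0991, 0.1145]
eef_rot: [0.914, 0.406, 0.0, -0.0]
contact_force: [-0.7, -1.1, -3.4]
opening: 0.632
finger_force: 20.0
```

```bash
python3 - <<'E'
from h import *
s=get_state();y=yawy(R.from_quat(s['eef_rot']));print(s['tool_pos'],np.degrees(y),s['contact_force'])
plan([((.508,-.100,.090),np.radians(-42.4)-y,5)])
E
```

```text
[ 0.50786217 -0.09905408  0.1144885 ] -42.096914751541625 [-0.72573828 -1.09175334 -3.44655499]
end [ 0.5079 -0.0997  0.09  ] -42.38
--
x:-0.01 y:0.01 z:0.49 rz:0.001
x:-0.01 y:0.01 z:0.49 rz:0.001
x:-0.01 y:0.01 z:0.49 rz:0.001
x:-0.01 y:0.01 z:0.49 rz:0.001
x:-0.01 y:0.01 z:0.49 rz:0.001
```

>>> {"fn": "send_rows", "kwargs": {
  "motion": [
    {"x":0,"y":0,"z":0.5,"rx":0,"ry":0,"rz":0.01,"jaw":5},
    {"x":0,"y":0,"z":0.5,"rx":0,"ry":0,"rz":0.01,"jaw":5},
    {"x":0,"y":0,"z":0.5,"rx":0,"ry":0,"rz":0.01,"jaw":5},
    {"x":-0.1,"y":0.05,"z":0.4,"rx":0,"ry":0,"rz":0.005,"jaw":5},
    {"x":0,"y":0,"z":0.4,"rx":0,"ry":0,"rz":0,"jaw":5}
  ]
}}

```text
clock: 9.3
tool_pos: [0.5075, -0.1014, 0.0923]
eef_rot: [0.922, 0.388, -0.0, 0.001]
contact_force: [-0.6, 0.0, -2.2]
opening: 0.629
finger_force: 20.0
```

>>> {"fn": "send_rows", "kwargs": {
  "motion": [
    {"x":0,"y":0,"z":0.1,"rx":0,"ry":0,"rz":0,"jaw":5},
    {"x":0,"y":0,"z":0.1,"rx":0,"ry":0,"rz":0,"jaw":5},
    {"x":0,"y":0,"z":0.1,"rx":0,"ry":0,"rz":0,"jaw":5},
    {"x":0,"y":0,"z":0.1,"rx":0,"ry":0,"rz":0,"jaw":5},
    {"x":0,"y":0,"z":0,"rx":0,"ry":0,"rz":0,"jaw":5}
  ]
}}

```text
clock: 9.8
tool_pos: [0.5072, -0.1011, 0.088]
eef_rot: [0.921, 0.388, -0.0, 0.0]
contact_force: [-0.2, -0.3, -2.7]
opening: 0.629
finger_force: 20.0
```

```bash
python3 - <<'E'
from h import *
s=get_state();y=yawy(R.from_quat(s['eef_rot']));print(s['tool_pos'],np.degrees(y),s['contact_force'])
E
```

```text
[ 0.50721839 -0.10114546  0.08801581] -44.28841794184836 [-0.23027505 -0.28116169 -2.72228949]
```

Still about 1–2 mm above the pad; ease down, then let go and rise.

>>> {"fn": "send_rows", "kwargs": {
  "motion": [
    {"x":0,"y":0.05,"z":0.05,"rx":0,"ry":0,"rz":0,"jaw":5},
    {"x":0,"y":0.05,"z":0.05,"rx":0,"ry":0,"rz":0,"jaw":5},
    {"x":0,"y":0,"z":0.05,"rx":0,"ry":0,"rz":0,"jaw":5},
    {"x":0,"y":0,"z":0.05,"rx":0,"ry":0,"rz":0,"jaw":5},
    {"x":0,"y":0,"z":0,"rx":0,"ry":0,"rz":0,"jaw":5}
  ]
}}

```text
clock: 10.3
tool_pos: [0.5081, -0.1019, 0.0863]
eef_rot: [0.921, 0.388, -0.0, 0.0]
contact_force: [-0.2, -0.6, 1.7]
opening: 0.63
finger_force: 20.0
```

```bash
python3 - <<'E'
from h import *
s=get_state();y=yawy(R.from_quat(s['eef_rot']));print(s['tool_pos'],np.degrees(y),s['contact_force'])
E
```

```text
[ 0.50805106 -0.10188187  0.08629329] -44.28885424123603 [-0.1702369  -0.6085601   1.66026897]
```

Contact made (force turned from −2.7 to +1.7 N). Release.

>>> {"fn": "send_rows", "kwargs": {
  "motion": [
    {"x":0,"y":0,"z":0,"rx":0,"ry":0,"rz":0,"jaw":5.8},
    {"x":0,"y":0,"z":0,"rx":0,"ry":0,"rz":0,"jaw":6.4},
    {"x":0,"y":0,"z":0,"rx":0,"ry":0,"rz":0,"jaw":7.0},
    {"x":0,"y":0,"z":0,"rx":0,"ry":0,"rz":0,"jaw":7.2},
    {"x":0,"y":0,"z":0,"rx":0,"ry":0,"rz":0,"jaw":7.2}
  ]
}}

```text
clock: 10.8
tool_pos: [0.5079, -0.1018, 0.086]
eef_rot: [0.921, 0.388, -0.0, 0.0]
contact_force: [-0.6, 1.2, 0.6]
opening: 0.815
finger_force: 0.0
```

>>> {"fn": "send_rows", "kwargs": {
  "motion": [
    {"x":0,"y":0,"z":-1,"rx":0,"ry":0,"rz":0,"jaw":7.2},
    {"x":0,"y":0,"z":-2,"rx":0,"ry":0,"rz":0,"jaw":7.2},
    {"x":0,"y":0,"z":-2.5,"rx":0,"ry":0,"rz":0,"jaw":7.2},
    {"x":0,"y":0,"z":-3,"rx":0,"ry":0,"rz":0,"jaw":7.2},
    {"x":0,"y":0,"z":-3,"rx":0,"ry":0,"rz":0,"jaw":7.2}
  ]
}}

```text
clock: 11.3
tool_pos: [0.5077, -0.1017, 0.2027]
eef_rot: [0.921, 0.388, -0.0, 0.0]
contact_force: [0.0, -1.2, -0.9]
opening: 0.817
finger_force: 0.0
```

>>> {"fn": "send_rows", "kwargs": {
  "motion": [
    {"x":2,"y":0,"z":-3,"rx":0,"ry":0,"rz":0,"jaw":7.2},
    {"x":2,"y":0,"z":-3,"rx":0,"ry":0,"rz":0,"jaw":6},
    {"x":2,"y":0,"z":-3,"rx":0,"ry":0,"rz":0,"jaw":4},
    {"x":2,"y":0,"z":-3,"rx":0,"ry":0,"rz":0,"jaw":2},
    {"x":2,"y":0,"z":-3,"rx":0,"ry":0,"rz":0,"jaw":0}
  ]
}}

```text
clock: 11.8
tool_pos: [0.5777, -0.0294, 0.3531]
eef_rot: [0.921, 0.388, -0.0, 0.0]
contact_force: [1.2, -0.1, -0.0]
opening: 0.479
finger_force: 0.0
```

```bash
python3 - <<'E'
from h import *
s=get_state();y=yawy(R.from_quat(s['eef_rot']));print(s['q'].round(2),s['tool_pos'],np.degrees(y),s['contact_force'])
c=np.array([.508,-.1])
for n in('wrist','scene','top'):
    w=snap(n,n+'5')
    try: print(n,proj(w,[*c,.112]),lid(w,c,.112,.032))
    except Exception as e: print(n,e)
E
```

```text
[ 0.14  0.52 -0.29  1.56  0.16  1.08 -0.96] [ 0.57773734 -0.02944826  0.35314436] -44.278564429353054 [ 1.18960283 -0.07764664 -0.02216245]
wrist [[251.50148563 241.0240861 ]] (array([ 0.5072649 , -0.10046913]), array([ 0.50781059, -0.09982007]), 0.03184724226593971, array([ 0.50408182, -0.11742154]), np.float64(-108.70640936470954), array([ 0.50857188, -0.1041611 ]), np.float64(-0.012554814391774192), np.float64(0.012796665651293905))
scene [[230.73447095 219.86924187]] (array([ 0.50613892, -0.10793797]), array([ 0.50456023, -0.10106903]), 0.03067346103489399, array([ 0.50166625, -0.11801355]), np.float64(-104.82581598891576), array([ 0.50524859, -0.10447963]), np.float64(-0.008744338770308424), np.float64(0.00933792464803189))
top zero-size array to reduction operation minimum which has no identityh.py:43: RuntimeWarning: Mean of empty slice.
  W=P[wh];(c,r)=cv2.minEnclosingCircle(W.astype(np.float32)); q=P[red];m=q.mean(0);_,_,V=np.linalg.svd(q-m)
  ret = um.true_divide(
h.py:44: RuntimeWarning: Mean of empty slice.
  d=V[0]*np.sign(V[0]@(m-W.mean(0)))
h.py:45: RuntimeWarning: Mean of empty slice.
  return W.mean(0),np.array(c),r,m,np.degrees(np.arctan2(d[1],d[0])),m-14e-3*d,((q-m)@d).min(),((q-m)@d).max()
```

View pics/wrist5.png

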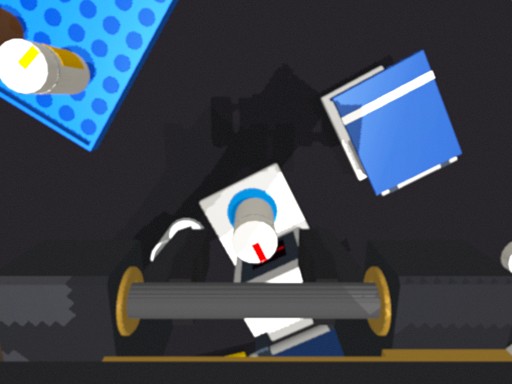

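```bash
python3 - <<'E'
from h import *
from scipy.optimize import least_squares
for n,box in(('wrist5',(215,180,290,250)),('scene5',(205,215,265,260))):
    w=load(n);h=hsv(w)
    p=blob(w,(h[...,0]>92)&(h[...,0]<115)&(h[...,1]>120)&(h[...,2]>120),box)
    hull=cv2.convexHull(p.astype(np.int32))[:,0];P=ray(w,hull,.012)[:,:2]
    f=least_squares(lambda c:np.linalg.norm(P-c,axis=1)-.0375,[.508,-.1],loss='soft_l1',f_scale=.001)
    print(n,len(p),f.x,np.abs(f.fun).max())
E
```

```text
wrist5 609 [ 0.50912556 -0.09895227] 0.002749081966259344
scene5 87 [ 0.50525812 -0.0993168 ] 0.005619339881399982
```

```bash
cat >> h.py <<'E'
PAD=np.array([.508,-.0995]);YR=np.radians(-107.1);U=np.array([np.cos(YR),np.sin(YR)])
def rd(x,z,y=0):  # reader x,y -> world
    V=np.array([-U[1],U[0]]); return (*(PAD+U*x+V*y),z)
def push(th,rho=.14,over=0):
    return rd(.125-rho*np.cos(th)+.008*np.sin(th)+.009-over*np.sin(th),.15+rho*np.sin(th)+.008*np.cos(th)+.011-over*np.cos(th))
def inr(): 
    s=get_state();d=s['tool_pos'][:2]-PAD; print('reader x,y,z mm',(d@U*1e3).round(1),(d@[-U[1],U[0]]*1e3).round(1),(s['tool_pos'][2]*1e3).round(1),'F',s['contact_force'].round(1),'q',s['q'].round(2),'t',s['clock'],'yaw',np.degrees(yawy(R.from_quat(s['eef_rot']))).round(1))
E
python3 - <<'E'
from h import *
s=get_state();y=yawy(R.from_quat(s['eef_rot']))
m=(s['tool_pos'][:2]*.5+.5*np.array(rd(.175,0))[:2])
dy=np.radians(-17.1)-y
plan([((*m,.44),dy/2,5),(rd(.175,.44),dy/2,5)])
E
```

```text
end [ 0.4565 -0.2668  0.4398] -17.23
--
x:-2.56 y:0.79 z:-1.74 rx:0.001 ry:-0.001 rz:-0.047
x:-2.59 y:0.66 z:-1.74 rx:0.001 ry:-0.001 rz:-0.047
x:-2.62 y:0.54 z:-1.73 rx:0.001 ry:-0.001 rz:-0.047
x:-2.65 y:0.41 z:-1.73 rx:0.001 ry:-0.001 rz:-0.047
x:-2.67 y:0.29 z:-1.73 rx:0.001 ry:-0.001 rz:-0.047
--
x:-2.67 y:0.16 z:0.01 rz:-0.047
x:-2.68 y:0.04 z:0.01 rz:-0.047
x:-2.68 y:-0.09 z:0.01 rz:-0.047
x:-2.67 y:-0.22 z:0.01 rz:-0.047
x:-2.66 y:-0.34 z:0.01 rz:-0.047
```

>>> {"fn": "send_rows", "kwargs": {
  "motion": [
    {"x":-2.6,"y":0.8,"z":-1.7,"rx":0,"ry":0,"rz":-0.047,"jaw":0},
    {"x":-2.6,"y":0.7,"z":-1.7,"rx":0,"ry":0,"rz":-0.047,"jaw":0},
    {"x":-2.6,"y":0.5,"z":-1.7,"rx":0,"ry":0,"rz":-0.047,"jaw":0},
    {"x":-2.6,"y":0.4,"z":-1.7,"rx":0,"ry":0,"rz":-0.047,"jaw":0},
    {"x":-2.7,"y":0.3,"z":-1.7,"rx":0,"ry":0,"rz":-0.047,"jaw":0}
  ]
}}

```text
clock: 12.45
tool_pos: [0.5143, -0.1507, 0.4356]
eef_rot: [0.869, 0.494, -0.002, -0.001]
contact_force: [-0.4, -0.9, 0.2]
opening: 0.004
finger_force: 0.0
```

>>> {"fn": "send_rows", "kwargs": {
  "motion": [
    {"x":-2.7,"y":0.2,"z":0,"rx":0,"ry":0,"rz":-0.047,"jaw":0},
    {"x":-2.7,"y":0,"z":0,"rx":0,"ry":0,"rz":-0.047,"jaw":0},
    {"x":-2.7,"y":-0.1,"z":0,"rx":0,"ry":0,"rz":-0.047,"jaw":0},
    {"x":-2.7,"y":-0.2,"z":0,"rx":0,"ry":0,"rz":-0.047,"jaw":0},
    {"x":-2.7,"y":-0.3,"z":0,"rx":0,"ry":0,"rz":-0.047,"jaw":0}
  ]
}}

```text
clock: 12.95
tool_pos: [0.4524, -0.2708, 0.4351]
eef_rot: [0.805, 0.593, -0.002, -0.001]
contact_force: [0.1, 0.5, 0.6]
opening: 0.006
finger_force: 0.0
```

```bash
python3 - <<'E'
from h import *
inr()
snap('scene','scene6');w=load('scene6');cv2.imwrite('pics/s6.png',cv2.resize(w['img'][40:290,120:320,::-1],(600,600*250//200)[:2] if 0 else (480,600)))
# expected projections for angles
for th in(1.45,1.57,1.7): print(th,proj(w,[rd(.125-.18*np.cos(th)+.008*np.sin(th),.15+.18*np.sin(th)+.008*np.cos(th),y) for y in(-.075,.075)]).round(1).tolist(),'crop',)
plan([(rd(.175,.301),0,5)])
E
```

```text
reader x,y,z mm 180.0 -2.8 435.1 F [0.1 0.5 0.6] q [ 0.7   0.39 -0.38  1.55  0.15  1.24 -0.01] t 12.95 yaw -17.3
1.45 [[176.1, 158.2], [186.2, 204.6]] crop
1.57 [[167.6, 159.8], [177.0, 206.5]] crop
1.7 [[158.6, 162.4], [167.2, 209.4]] crop
end [ 0.4565 -0.2668  0.3008] -17.66
--
x:0.24 y:0.09 z:2.68 rx:-0.001 ry:0.001
x:0.24 y:0.08 z:2.68 rx:-0.001 ry:0.001
x:0.23 y:0.08 z:2.68 rx:-0.001 ry:0.001
x:0.23 y:0.08 z:2.68 rx:-0.001 ry:0.001
x:0.23 y:0.08 z:2.68 rx:-0.001 ry:0.001
```

View pics/s6.png

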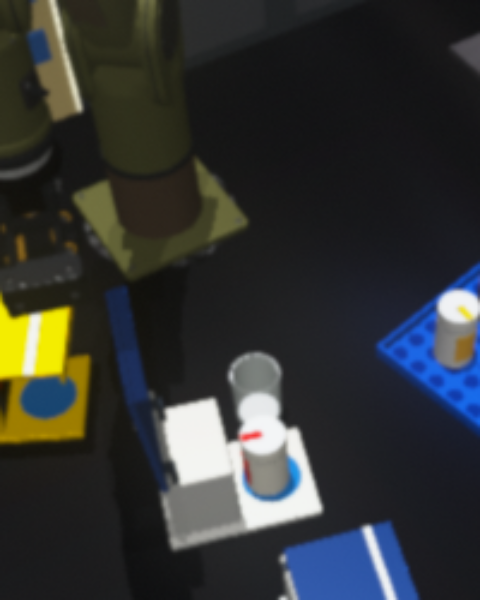

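>>> {"fn": "send_rows", "kwargs": {
  "motion": [
    {"x":0.2,"y":0.1,"z":2.7,"rx":0,"ry":0.001,"rz":0,"jaw":0},
    {"x":0.2,"y":0.1,"z":2.7,"rx":0,"ry":0.001,"rz":0,"jaw":0},
    {"x":0.2,"y":0.1,"z":2.7,"rx":0,"ry":0.001,"rz":0,"jaw":0},
    {"x":0,"y":0,"z":2.7,"rx":0,"ry":0,"rz":0,"jaw":0},
    {"x":0,"y":0,"z":2.7,"rx":0,"ry":0,"rz":0,"jaw":0}
  ]
}}

```text
clock: 13.5
tool_pos: [0.4578, -0.2645, 0.2994]
eef_rot: [0.806, 0.592, -0.0, -0.002]
contact_force: [1.0, -0.3, 0.5]
opening: 0.006
finger_force: 0.0
```

>>> {"fn": "send_rows", "kwargs": {
  "motion": [
    {"x":0.4,"y":0,"z":0,"rx":0,"ry":0,"rz":0,"jaw":0},
    {"x":0.5,"y":0,"z":0,"rx":0,"ry":0,"rz":0,"jaw":0},
    {"x":0.5,"y":0,"z":0,"rx":0,"ry":0,"rz":0,"jaw":0},
    {"x":0.5,"y":0,"z":0,"rx":0,"ry":0,"rz":0,"jaw":0},
    {"x":0.5,"y":0,"z":0,"rx":0,"ry":0,"rz":0,"jaw":0}
  ]
}}

```text
clock: 14.0
tool_pos: [0.4669, -0.2432, 0.3027]
eef_rot: [0.806, 0.592, 0.0, 0.001]
contact_force: [-2.3, -5.1, 3.6]
opening: 0.004
finger_force: 2.6
```

```bash
python3 - <<'E'
from h import *
inr()
plan([(push(1.5),0,3)]+[(push(t),0,1) for t in np.arange(1.46,0.13,-.04)])
E
```

```text
reader x,y,z mm 149.4 3.0 302.7 F [-2.3 -5.1  3.6] q [ 0.62  0.5  -0.36  1.79  0.22  0.88 -0.14] t 14.0 yaw -17.4
end [ 0.5091 -0.0961  0.1884] -17.42
--
x:0.58 y:-0.1 z:0.05 rx:0.001
x:0.58 y:-0.1 z:0.05 rx:0.001
x:0.58 y:-0.1 z:0.05 rx:0.001
x:0.55 y:-0.01 z:0.01 rx:-0.001 ry:0.001
x:0.56 y:-0.01 z:0.04
--
x:0.56 z:0.06
x:0.55 z:0.09
x:0.55 y:-0.01 z:0.11
x:0.55 z:0.13
x:0.54 z:0.15
--
x:0.53 z:0.17
x:0.53 y:-0.01 z:0.2
x:0.51 z:0.21
x:0.51 z:0.24
x:0.5 y:-0.01 z:0.25
--
x:0.49 z:0.28
x:0.48 z:0.3
x:0.46 y:-0.01 z:0.31
x:0.45 z:0.33
x:0.44 z:0.35
--
x:0.43 z:0.37
x:0.41 y:-0.01 z:0.38
x:0.39 z:0.4
x:0.38 z:0.42
x:0.36 z:0.43
--
x:0.34 z:0.44
x:0.32 y:-0.01 z:0.46
x:0.31 z:0.47
x:0.29 z:0.48
x:0.26 z:0.49
--
x:0.25 z:0.51
x:0.23 y:-0.01 z:0.51
x:0.2 z:0.52
x:0.19 z:0.53
x:0.16 z:0.54
--
x:0.15 z:0.54
x:0.12 z:0.55
```

>>> {"fn": "send_rows", "kwargs": {
  "motion": [
    {"x":0.6,"y":-0.1,"z":0.05,"rx":0,"ry":0,"rz":0,"jaw":0},
    {"x":0.6,"y":-0.1,"z":0.05,"rx":0,"ry":0,"rz":0,"jaw":0},
    {"x":0.6,"y":0,"z":0.05,"rx":0,"ry":0,"rz":0,"jaw":0},
    {"x":0.55,"y":0,"z":0,"rx":0,"ry":0,"rz":0,"jaw":0},
    {"x":0.55,"y":0,"z":0.05,"rx":0,"ry":0,"rz":0,"jaw":0}
  ]
}}

```text
clock: 14.5
tool_pos: [0.4741, -0.2157, 0.3007]
eef_rot: [0.806, 0.591, 0.001, 0.002]
contact_force: [-0.8, -4.9, 2.2]
opening: 0.008
finger_force: 2.9
```

>>> {"fn": "send_rows", "kwargs": {
  "motion": [
    {"x":0.55,"y":0,"z":0.05,"rx":0,"ry":0,"rz":0,"jaw":0},
    {"x":0.55,"y":0,"z":0.1,"rx":0,"ry":0,"rz":0,"jaw":0},
    {"x":0.55,"y":0,"z":0.1,"rx":0,"ry":0,"rz":0,"jaw":0},
    {"x":0.55,"y":0,"z":0.15,"rx":0,"ry":0,"rz":0,"jaw":0},
    {"x":0.55,"y":0,"z":0.15,"rx":0,"ry":0,"rz":0,"jaw":0}
  ]
}}

```text
clock: 15.0
tool_pos: [0.4827, -0.1873, 0.2945]
eef_rot: [0.806, 0.592, 0.001, 0.001]
contact_force: [2.1, -4.7, 4.0]
opening: 0.005
finger_force: 2.5
```

>>> {"fn": "send_rows", "kwargs": {
  "motion": [
    {"x":0.55,"y":0,"z":0.15,"rx":0,"ry":0,"rz":0,"jaw":0},
    {"x":0.5,"y":0,"z":0.2,"rx":0,"ry":0,"rz":0,"jaw":0},
    {"x":0.5,"y":0,"z":0.2,"rx":0,"ry":0,"rz":0,"jaw":0},
    {"x":0.5,"y":0,"z":0.25,"rx":0,"ry":0,"rz":0,"jaw":0},
    {"x":0.5,"y":0,"z":0.25,"rx":0,"ry":0,"rz":0,"jaw":0}
  ]
}}

```text
clock: 15.5
tool_pos: [0.4893, -0.1622, 0.2831]
eef_rot: [0.806, 0.592, 0.001, -0.001]
contact_force: [1.0, -4.1, 2.5]
opening: 0.005
finger_force: 2.0
```

```bash
python3 - <<'E'
from h import *
inr()
plan([(push(t),0,1) for t in np.arange(0.94,0.1,-.04)])
E
```

```text
reader x,y,z mm 65.4 0.6 283.1 F [ 1.  -4.1  2.5] q [ 0.46  0.51 -0.35  1.84  0.23  0.82 -0.31] t 15.5 yaw -17.4
end [ 0.509  -0.0961  0.1885] -17.35
--
x:0.75 y:-0.06 z:0.44 ry:-0.002
x:0.47 z:0.31
x:0.45 y:-0.01 z:0.33
x:0.44 z:0.35
x:0.42 z:0.37
--
x:0.41 z:0.38
x:0.39 z:0.4
x:0.38 z:0.42
x:0.36 y:-0.01 z:0.43
x:0.34 z:0.44
--
x:0.33 z:0.46
x:0.3 z:0.47
x:0.29 z:0.48
x:0.27 z:0.5
x:0.25 z:0.5
--
x:0.22 z:0.51
x:0.21 z:0.52
x:0.18 z:0.53
x:0.17 z:0.54
x:0.14 y:-0.01 z:0.54
--
x:0.12 z:0.55
```

>>> {"fn": "send_rows", "kwargs": {
  "motion": [
    {"x":0.5,"y":0,"z":0.35,"rx":0,"ry":0,"rz":0,"jaw":0},
    {"x":0.5,"y":0,"z":0.35,"rx":0,"ry":0,"rz":0,"jaw":0},
    {"x":0.45,"y":0,"z":0.35,"rx":0,"ry":0,"rz":0,"jaw":0},
    {"x":0.45,"y":0,"z":0.35,"rx":0,"ry":0,"rz":0,"jaw":0},
    {"x":0.45,"y":0,"z":0.35,"rx":0,"ry":0,"rz":0,"jaw":0}
  ]
}}

```text
clock: 16.0
tool_pos: [0.496, -0.1396, 0.2656]
eef_rot: [0.806, 0.592, 0.001, -0.001]
contact_force: [0.0, -1.6, 4.1]
opening: 0.002
finger_force: 1.7
```

>>> {"fn": "send_rows", "kwargs": {
  "motion": [
    {"x":0.4,"y":0,"z":0.4,"rx":0,"ry":0,"rz":0,"jaw":0},
    {"x":0.4,"y":0,"z":0.4,"rx":0,"ry":0,"rz":0,"jaw":0},
    {"x":0.4,"y":0,"z":0.4,"rx":0,"ry":0,"rz":0,"jaw":0},
    {"x":0.35,"y":0,"z":0.45,"rx":0,"ry":0,"rz":0,"jaw":0},
    {"x":0.35,"y":0,"z":0.45,"rx":0,"ry":0,"rz":0,"jaw":0}
  ]
}}

```text
clock: 16.5
tool_pos: [0.5017, -0.1216, 0.2445]
eef_rot: [0.806, 0.592, 0.001, -0.001]
contact_force: [0.7, -0.1, 3.8]
opening: 0.009
finger_force: 1.5
```

```bash
python3 - <<'E'
from h import *
inr()
plan([(push(t),0,1) for t in np.arange(0.54,-0.01,-.04)])
E
```

```text
reader x,y,z mm 22.9 0.5 244.5 F [ 0.7 -0.1  3.8] q [ 0.36  0.57 -0.33  1.89  0.26  0.73 -0.42] t 16.5 yaw -17.3
end [ 0.5097 -0.094   0.1718] -17.35
--
x:0.49 y:-0.05 z:0.47 rx:-0.001 ry:-0.002
x:0.31 z:0.47
x:0.28 z:0.48
x:0.27 z:0.49
x:0.25 z:0.51
--
x:0.22 y:-0.01 z:0.51
x:0.21 z:0.52
x:0.19 z:0.53
x:0.16 z:0.54
x:0.14 z:0.54
--
x:0.12 z:0.55
x:0.1 z:0.55
x:0.08 z:0.55
x:0.05 z:0.56
```

>>> {"fn": "send_rows", "kwargs": {
  "motion": [
    {"x":0.35,"y":0,"z":0.45,"rx":0,"ry":0,"rz":0,"jaw":0},
    {"x":0.35,"y":0,"z":0.5,"rx":0,"ry":0,"rz":0,"jaw":0},
    {"x":0.3,"y":0,"z":0.5,"rx":0,"ry":0,"rz":0,"jaw":0},
    {"x":0.3,"y":0,"z":0.5,"rx":0,"ry":0,"rz":0,"jaw":0},
    {"x":0.25,"y":0,"z":0.5,"rx":0,"ry":0,"rz":0,"jaw":0}
  ]
}}

```text
clock: 17.0
tool_pos: [0.5063, -0.1071, 0.22]
eef_rot: [0.806, 0.592, 0.0, -0.001]
contact_force: [-0.8, 0.6, 2.1]
opening: 0.005
finger_force: 1.2
```

>>> {"fn": "send_rows", "kwargs": {
  "motion": [
    {"x":0.2,"y":0,"z":0.5,"rx":0,"ry":0,"rz":0,"jaw":0},
    {"x":0.2,"y":0,"z":0.5,"rx":0,"ry":0,"rz":0,"jaw":0},
    {"x":0.2,"y":0,"z":0.5,"rx":0,"ry":0,"rz":0,"jaw":0},
    {"x":0.15,"y":0,"z":0.5,"rx":0,"ry":0,"rz":0,"jaw":0},
    {"x":0.15,"y":0,"z":0.5,"rx":0,"ry":0,"rz":0,"jaw":0}
  ]
}}

```text
clock: 17.5
tool_pos: [0.5089, -0.0986, 0.195]
eef_rot: [0.806, 0.592, 0.0, -0.001]
contact_force: [-1.1, -0.1, 2.4]
opening: 0.003
finger_force: 1.1
```

```bash
python3 - <<'E'
from h import *
inr()
E
```

```text
reader x,y,z mm -1.1 0.6 195.0 F [-1.1 -0.1  2.4] q [ 0.28  0.64 -0.29  1.94  0.3   0.6  -0.5 ] t 17.5 yaw -17.4
```

>>> {"fn": "send_rows", "kwargs": {
  "motion": [
    {"x":0.1,"y":0,"z":0.5,"rx":0,"ry":0,"rz":0,"jaw":0},
    {"x":0.1,"y":0,"z":0.4,"rx":0,"ry":0,"rz":0,"jaw":0},
    {"x":0.1,"y":0,"z":0.4,"rx":0,"ry":0,"rz":0,"jaw":0},
    {"x":0.05,"y":0,"z":0.4,"rx":0,"ry":0,"rz":0,"jaw":0},
    {"x":0.05,"y":0,"z":0.3,"rx":0,"ry":0,"rz":0,"jaw":0}
  ]
}}

```text
clock: 18.0
tool_pos: [0.5104, -0.0951, 0.1752]
eef_rot: [0.806, 0.592, 0.001, -0.001]
contact_force: [-1.6, -0.6, 2.0]
opening: 0.004
finger_force: 0.9
```

>>> {"fn": "send_rows", "kwargs": {
  "motion": [
    {"x":0,"y":0,"z":0.15,"rx":0,"ry":0,"rz":0,"jaw":0},
    {"x":0,"y":0,"z":0.15,"rx":0,"ry":0,"rz":0,"jaw":0},
    {"x":0,"y":0,"z":0.1,"rx":0,"ry":0,"rz":0,"jaw":0},
    {"x":0,"y":0,"z":0.1,"rx":0,"ry":0,"rz":0,"jaw":0},
    {"x":0,"y":0,"z":0.1,"rx":0,"ry":0,"rz":0,"jaw":0}
  ]
}}

```text
clock: 18.5
tool_pos: [0.5105, -0.0947, 0.1696]
eef_rot: [0.806, 0.592, 0.001, -0.001]
contact_force: [0.0, 0.6, 2.2]
opening: 0.005
finger_force: 1.0
```

```bash
python3 - <<'E'
from h import *
inr()
E
```

```text
reader x,y,z mm -5.3 1.0 169.6 F [0.  0.6 2.2] q [ 0.26  0.68 -0.26  1.96  0.32  0.54 -0.53] t 18.5 yaw -17.4
```

Just short of the stop; press on until the force rises.

>>> {"fn": "send_rows", "kwargs": {
  "motion": [
    {"x":0,"y":0,"z":0.1,"rx":0,"ry":0,"rz":0,"jaw":0},
    {"x":0,"y":0,"z":0.1,"rx":0,"ry":0,"rz":0,"jaw":0},
    {"x":0,"y":0,"z":0.05,"rx":0,"ry":0,"rz":0,"jaw":0},
    {"x":0,"y":0,"z":0,"rx":0,"ry":0,"rz":0,"jaw":0},
    {"x":0,"y":0,"z":0,"rx":0,"ry":0,"rz":0,"jaw":0}
  ]
}}

```text
clock: 19.0
tool_pos: [0.5105, -0.0946, 0.1693]
eef_rot: [0.806, 0.592, 0.001, 0.0]
contact_force: [-5.0, 0.7, 23.1]
opening: 0.006
finger_force: 11.7
```

The force rose to 23 N at z = 0.1693, so the cover is on its stop. Retreat.

>>> {"fn": "send_rows", "kwargs": {
  "motion": [
    {"x":0,"y":0,"z":-0.2,"rx":0,"ry":0,"rz":0,"jaw":0},
    {"x":0,"y":0,"z":-0.5,"rx":0,"ry":0,"rz":0,"jaw":0},
    {"x":0,"y":0,"z":-2,"rx":0,"ry":0,"rz":0,"jaw":0},
    {"x":0,"y":0,"z":-3,"rx":0,"ry":0,"rz":0,"jaw":0},
    {"x":0,"y":0,"z":-3,"rx":0,"ry":0,"rz":0,"jaw":0}
  ]
}}

```text
clock: 19.5
tool_pos: [0.5103, -0.0949, 0.2547]
eef_rot: [0.806, 0.592, 0.001, -0.001]
contact_force: [1.1, -0.2, 0.4]
opening: 0.005
finger_force: 0.0
```

>>> {"fn": "send_rows", "kwargs": {
  "motion": [
    {"x":0,"y":0,"z":-3,"rx":0,"ry":0,"rz":0,"jaw":0},
    {"x":0,"y":0,"z":-2,"rx":0,"ry":0,"rz":0,"jaw":0},
    {"x":0,"y":0,"z":0,"rx":0,"ry":0,"rz":0,"jaw":0},
    {"x":0,"y":0,"z":0,"rx":0,"ry":0,"rz":0,"jaw":0},
    {"x":0,"y":0,"z":0,"rx":0,"ry":0,"rz":0,"jaw":0}
  ]
}}

```text
clock: 20.0
tool_pos: [0.5096, -0.0951, 0.3028]
eef_rot: [0.806, 0.592, -0.0, -0.002]
contact_force: [-1.0, 0.8, -0.8]
opening: 0.003
finger_force: 0.0
```

```bash
python3 - <<'E'
from h import *
inr();w=snap('scene','scene7');cv2.imwrite('pics/s7.png',cv2.resize(w['img'][130:290,140:300,::-1],(600,600)))
E
```

```text
reader x,y,z mm -4.7 0.3 302.8 F [-1.   0.8 -0.8] q [ 0.32  0.49 -0.35  1.81  0.21  0.88 -0.43] t 20.0 yaw -17.4
```

View pics/s7.png

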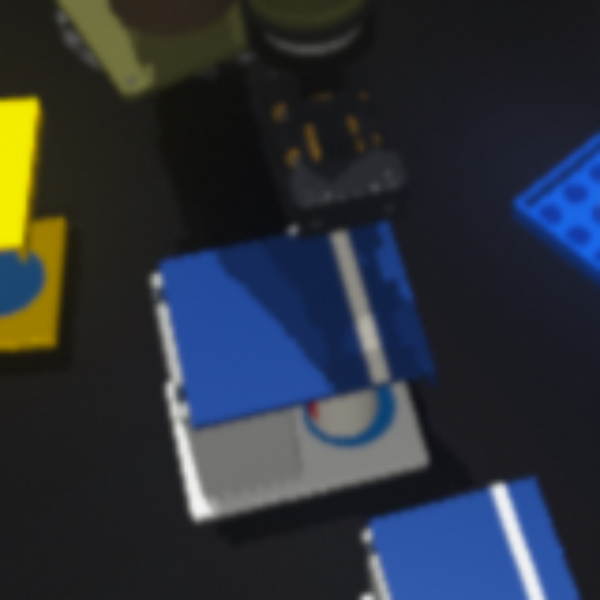

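The cover is level and closed. The jar still stands on the pad at about (348,410) in the crop, with its red mark on the scanner side, and the gripper is clear.

```bash
python3 -c "
from plant import *
print(finish_job())"
```

```text
the job is handed in; nothing more can be done
None
```

The red-marked jar is on the reader's pad, about 5 mm off centre, with its mark facing the window, and the cover was pushed gently closed. I handed the job in at about 20 s; no verdict came back.

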